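# Hang the castings basket on the swing arm and hold its index plunger out

### The job

Hang the blue basket of castings by its wire handle on the hook of the blue swing arm and let go of it, keeping it upright on the way. Then take the red knob of the arm's index plunger, pull it straight up as far as it goes so that the pin is clear of its hole in the disc, and finish while still holding it fully up, so that a colleague can swing the arm round to the microscope. Leave the white basket and the other loose things where they are, and the blue basket hanging still.

Things in the scene. Friction and masses are not known exactly. Their poses are not given: they have to be found in the camera images.
- basket: Basket to hang: blue plastic box 84 (x) x 56 (y) x 42 mm high, castings fixed in it below the rim, 0.2 to 0.42 kg. Rigid handle of 8 mm wire in its x-z plane: uprights at x = +-38 mm up to 88 mm, sloping to a peak in the middle (wire centre at 109 mm); orange grip on top. Origin: centre of underside, z up. Starts on the table left or right of the fixture. Same when turned half a turn.
- basket_grip (a point): Point to hold on the upright orange grip on the handle's peak: 132 mm above the basket's underside, on its middle axis. The grip is 14 x 14 mm, sides along the basket's x and y, and reaches from 111 to 147 mm above the underside. Axes as the basket's.
- basket_loop (a point): Underside of the peak of the basket's wire handle, 105 mm above the basket's underside: it comes to lie on the hook. The free opening below it reaches 63 mm down to the rim. Axes as the basket's.
- fixture: Swing-arm fixture, fixed; only its plunger moves. Grey base 150 x 150 x 14 mm, steel column 48 mm thick, its cap to 154 mm height, aluminium index disc of 140 mm diameter at 88 to 100 mm height, above it the blue arm, 36 mm wide, at 130 to 150 mm height, from y = -79 to 115 mm, ending in a hook to +y. Origin: centre of the base's underside; y along the arm to the hook, z up.
- hook_seat (a point): Top of the hook's 10 mm bar, mid trough, at (0, 145, 145) mm in the fixture; same axes. The bar runs to +y, then turns up: tip top 28 mm above the seat, outer side 38 mm to +y. The handle, square across (basket x along this x), comes from the +y end over the tip, the tip passing through the opening below the handle, then down. Trough: 30 mm to -y (arm's end), 22 mm to +y.
- plunger (a joint): Travel of the index plunger, m: 0 = down in its hole, 0.022 = pulled up to its stop. It moves straight up. A spring pulls it back with about 5 N at the bottom and 10.5 N at the top (plus 1 N weight), so it drops back if let go.
- plunger_knob (a point): Centre of the plunger's red round knob: 30 mm diameter, 16 mm high, upright axis at (0, -55) mm in the fixture; 190 mm above the table when down, rising with the plunger. Below it a neck of 12 mm diameter, free for 23 mm down to a steel sleeve of 22 mm diameter (top at 159 mm); the arm's top is at 150 mm.
- spare: Empty white basket with a grey grip, else the same shape and size as the blue one; to be left alone. Stands on the table on the other side of the fixture. Origin: centre of the underside.
- jar: Loose closed jar, 56 mm diameter, 85 mm high, at the back; leave alone. Origin: centre of the underside.
- loupe: Loose black loupe, 40 mm diameter, 36 mm high, at the back; leave alone. Origin: centre of the underside.
- casting: Loose aluminium casting, about 82 x 50 x 34 mm, at the back; leave alone. Origin: underside, near the middle.
Not all that is in view belongs to the job. What is shaped like the basket but green or yellow is not meant.

How it is judged:
By the outcome, as a careful person would: the job done as asked, in the order asked, and still so for the second after the job is handed in, while the arm keeps its last pose, push and grip.
It also fails if it takes over 61 s, if anything falls off the work surface, if the arm or the gripper's body presses on something with over 40 N, if the wrist force passes 120 N, or if a joint passes its speed limit or range.

### The arm

A 7-joint arm with a two-finger parallel gripper is mounted at the origin on the work surface. World frame = base frame: x ahead of the robot, y to its left, z up, the work surface at z = 0. Lengths are in m, angles in rad, forces in N, time in s.
With the tool pointing down it reaches from about 0.4 to 0.85 m from the base axis. Payload 4.5 kg.
Tool frame: the origin (TCP) lies on the front face of the gripper's body, between the roots of the fingers; the fingertips stand 73 mm ahead of it and the grasp point (between the pads) lies 54 mm ahead of it; x points along the fingers, y is the direction in which the jaws open and shut, and the axes are right-handed (so a half turn about x gives the same grasp; the last joint's range is limited). The gripper opens to 85 mm and grips with 20 to 120 N. Pads are 22 mm wide; open, the fingers measure 114 mm over their backs; the gripper's body (76 mm by 85 mm) begins 54 mm behind the grasp point. The pads swing forward as they close: fully open they stand 13 mm farther back than shut.
Start: joints at [1.264, 0.689, -0.195, 1.565, 0.157, 0.902, -0.215], TCP at [0.209, -0.589, 0.304] pointing down, gripper open.
Joint ranges: [-3.01, 3.01], [-0.46, 2.08], [-1.47, 1.51], [0.13, 2.56], [-1, 4.14], [0.04, 2.09], [-2.66, 2.66]. Speed limits (rad/s): [2.57, 2.57, 3.14, 3.14, 3.14, 3.14, 3.14].

### API

Orientations are given as a unit quaternion [w, x, y, z].
In Python, from cell import arm gives the robot as it stands.
- The arm moves only by the tool carry_out, never from a script. Its argument "moves" is a list of rows, each a list of 6 numbers: the shift along the tool's x, y, z each as a share of 300 mm, from -1 to 1, then the turn, a rotation vector about the tool's x, y, z each as a share of pi/2 rad, from -1 to 1. A call has 1 to 10 rows; each row is the pose to reach, as a shift and turn from the pose measured when the call began, along the tool's axes at that moment; what a row does not reach only later rows make up. A row lasts 1/8 s, in which the tool goes at most 62.5 mm and 10.7 degrees, less where a joint would pass 70% of its speed; a pose out of reach is approached as far as the arm can. A call with a number of a shift or a turn outside -1 to 1 is refused whole. A call with a gripper value outside its range is refused whole. "hand" is the closure, from -1 (fully open) to 1 (shut), so that 0 is half open, set as the call begins (left out, the last holds). The fingers move at their own pace and stop on an object; the grip force is fixed at half the most. Time passes only in rows, so rows that repeat a pose let the fingers close. It gives the time, the measured TCP pose, the force and the opening at its end, in the units of the state.
- arm.state(): the state, without advancing time (a new reading comes with each control period).
- arm.camera(name): name is "side" or "top" or "wrist"; returns (picture, depth): 384x512x3 uint8, red, green, blue; 384x512 float32, m along the optical axis (not along the pixel's ray), 0 where there is no reading.
- arm.get_calibration(name): a dict with "vfov" (degrees; the focal length in pixels is half the picture's height over the tangent of half this angle, whatever the lens; pixels are square), "cx", "cy" (the principal point, pixels), "dist_coeffs" ([k1, k2, p1, p2, k3] as OpenCV has them; the pictures are not rectified), "world_from_camera" (4x4, takes a point from camera to world coordinates). Camera axes: x right, y up, looking along -z (the intrinsics and any distortion apply to the point x, -y, -z); pixel columns grow to the right and rows downward; lengths in m; the calibration is good to about 2 mm. A picture is of the moment at which its call begins: read the wrist's pose just before it. get_calibration takes no time and is no camera call; for the wrist camera it gives the pose at the moment of the call.
- arm.job_done(): hands the job in, once; it reports no verdict.
The state is a dict: "clock": time; "joint_positions": joint angles; "qvel": joint speeds; "tau": joint torques, N m; "tcp_pos": TCP position; "tcp_rot": TCP orientation; "wrist_force": force on the tool from outside, world axes, zero at the start; "wrist_torque": the same for the moment, N m; "finger_gap": finger opening in m.
Only numpy, scipy, OpenCV 4.12 (cv2) and the standard library are available. Lean on these libraries where they do the work, as an engineer would, in place of code of your own. Each camera call takes 0.05 s, during which the arm holds its last target.

## Working session

There is one attempt and no reset: what is moved stays moved. The work goes in short steps, Python scripts to look and compute and a tool call to move; the robot and the scene stay as the last step left them, time stands still between calls to the robot, and variables do not carry over. Pictures are saved under pics/ and viewed, and the job is handed in when it is done.

Besides the shell and the picture viewer there is one more tool, called after "Request:" as name(argument=value, ...), one argument or row to a line, values as JSON. carry_out: Moves the arm, as the interface text tells. Shift numbers are shares of 300 mm and turn numbers shares of pi/2 rad, none past 1 either way. Its arguments: {"type":"object","properties":{"moves":{"type":"array","items":{"type":"array","items":{"type":"number","minimum":-1,"maximum":1}}},"hand":{"type":"number"}},"required":["moves"]}

```bash
ls; mkdir -p pics
cat > h.py <<'E'
import numpy as np, cv2
from cell import arm
def save(n,tag):
    cal=arm.get_calibration(n); p,d=arm.camera(n)
    cv2.imwrite(f'pics/{tag}.png',cv2.cvtColor(p,cv2.COLOR_RGB2BGR)); np.savez(f'pics/{tag}.npz',p=p,d=d,T=cal['world_from_camera'],v=cal['vfov'],cx=cal['cx'],cy=cal['cy'],k=np.array(cal['dist_coeffs'],float))
    return load(tag)
def load(tag):
    return dict(np.load(f'pics/{tag}.npz'))
def rays(c,uv):
    f=c['p'].shape[0]/2/np.tan(np.radians(c['v'])/2)
    K=np.array([[f,0,c['cx']],[0,f,c['cy']],[0,0,1.]])
    u=cv2.undistortPoints(np.array(uv,float).reshape(-1,1,2),K,c['k']).reshape(-1,2)
    return np.c_[u[:,0],-u[:,1],-np.ones(len(u))]
def onplane(c,uv,z):
    r=rays(c,uv)@c['T'][:3,:3].T; o=c['T'][:3,3]
    return o+r*((z-o[2])/r[:,2])[:,None]
def pts(c,uv):
    uv=np.array(uv).astype(int).reshape(-1,2); d=c['d'][uv[:,1],uv[:,0]]
    return (rays(c,uv)*d[:,None])@c['T'][:3,:3].T+c['T'][:3,3]
def proj(c,P):
    f=c['p'].shape[0]/2/np.tan(np.radians(c['v'])/2)
    K=np.array([[f,0,c['cx']],[0,f,c['cy']],[0,0,1.]])
    q=(np.array(P).reshape(-1,3)-c['T'][:3,3])@c['T'][:3,:3]
    q=q*[1,-1,-1]
    return cv2.projectPoints(q,np.zeros(3),np.zeros(3),K,c['k'])[0].reshape(-1,2)
E
python3 - <<'E'
from h import *
for n in('side','top','wrist'):
    c=save(n,n+'0'); print(n,c['T'].round(3).tolist(),c['v'],c['k'])
s=arm.state(); print({k:np.round(v,3).tolist() for k,v in s.items()})
E
```

```text
pics
side [[-0.991, 0.101, -0.088, 0.456], [-0.133, -0.695, 0.706, 0.802], [0.011, 0.711, 0.703, 1.001], [0.0, 0.0, 0.0, 1.0]] 47.75630884074699 [-0.0066903  0.         0.         0.         0.       ]
top [[0.023, 0.993, -0.116, 0.407], [-1.0, 0.023, -0.004, -0.071], [-0.002, 0.117, 0.993, 1.454], [0.0, 0.0, 0.0, 1.0]] 45.04391976417687 [-0.12435619  0.          0.          0.          0.        ]
wrist [[0.333, 0.901, 0.278, 0.279], [-0.943, 0.319, 0.096, -0.564], [-0.002, -0.294, 0.956, 0.372], [0.0, 0.0, 0.0, 1.0]] 63.21962871589012 [-0.02798301  0.          0.          0.          0.        ]
{'clock': 0.15, 'joint_positions': [1.264, 0.69, -0.195, 1.566, 0.157, 0.902, -0.215], 'qvel': [0.003, -0.003, -0.0, -0.004, -0.0, 0.001, -0.0], 'tau': [-0.001, -53.993, -1.268, -15.872, 0.009, 0.006, -0.0], 'tcp_pos': [0.209, -0.589, 0.303], 'tcp_rot': [-0.119, -0.697, -0.12, 0.697], 'wrist_force': [0.324, 0.595, -0.485], 'wrist_torque': [0.061, 0.045, -0.052], 'finger_gap': 0.085}
```

View pics/side0.png

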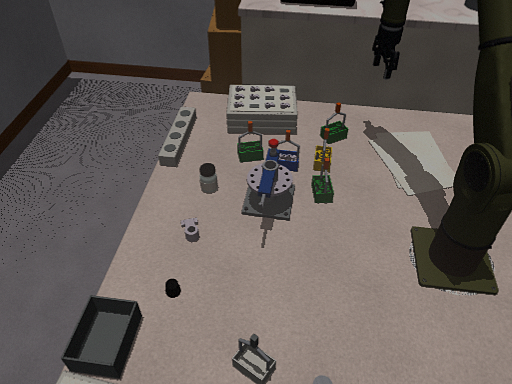

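View pics/top0.png

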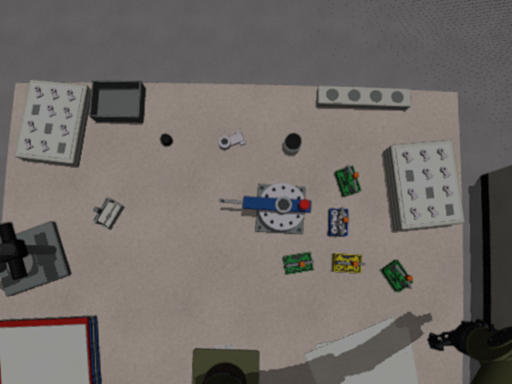

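View pics/wrist0.png

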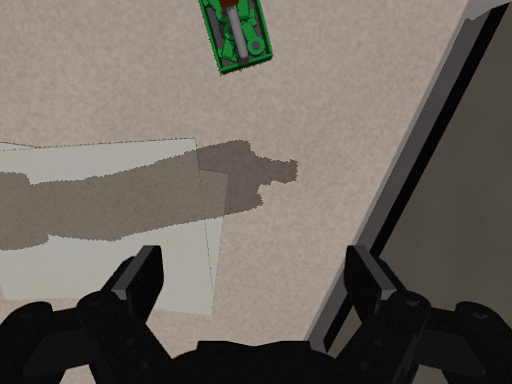

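Run:
```python
from h import *
for tag,roi in(('top0',(210,180,365,245)),('side0',(230,125,310,225))):
    c=load(tag); p=c['p'].astype(int); h=cv2.cvtColor(c['p'],cv2.COLOR_RGB2HSV)
    x0,y0,x1,y1=roi
    I=c['p'][y0:y1,x0:x1]; s=5 if tag[0]=='t' else 6
    cv2.imwrite(f'pics/{tag}z.png',cv2.cvtColor(cv2.resize(I,None,fx=s,fy=s,interpolation=cv2.INTER_CUBIC),cv2.COLOR_RGB2BGR))
    P=pts(c,[(u,v) for v in range(384) for u in range(512)]).reshape(384,512,3)
    H,S,V=h[...,0].astype(int),h[...,1],h[...,2]
    masks={'red':((H<4)|(H>175))&(S>150)&(V>70),'blue':(H>100)&(H<125)&(S>120)&(V>50),'orange':(H>=4)&(H<14)&(S>150)&(V>90)}
    for n,m in masks.items():
        N,L,st,ce=cv2.connectedComponentsWithStats(m.astype(np.uint8))
        for i in range(1,N):
            if st[i,4]>8:
                q=P[L==i]; print(tag,n,st[i],ce[i].round(1),np.median(q,0).round(3),q.max(0).round(3))
```

```text
top0 red [299 200  10   9  73] [304.  203.9] [ 0.535 -0.214  0.199] [ 0.546 -0.201  0.204]
top0 red [  0 318  92  66 587] [ 51.1 327.2] [0.167 0.52  0.068] [0.407 0.694 1.454]
top0 blue [243 197  33  14 376] [259.  203.1] [ 0.539 -0.092  0.152] [ 0.558 -0.047  1.454]
top0 blue [290 199  10  13  84] [295.  205.5] [ 0.534 -0.194  0.151] [ 0.554 -0.18   0.159]
top0 blue [304 208   6   4  14] [307.1 210.1] [ 0.522 -0.228  0.15 ] [ 0.529 -0.071  1.454]
top0 blue [329 209   4  21  34] [330.2 217.8] [ 0.513 -0.314  0.039] [ 0.54  -0.312  0.045]
top0 blue [346 223   2   7  12] [346.5 226. ] [ 0.487 -0.365  0.039] [ 0.496 -0.363  0.045]
top0 blue [330 231   6   5  13] [332.  233.9] [ 0.461 -0.319  0.041] [ 0.47  -0.313  0.046]
top0 blue [343 232   5   4  10] [345.6 234. ] [ 0.462 -0.364  0.041] [ 0.468 -0.352  0.047]
top0 blue [ 95 318   3  29  35] [ 96.  332.8] [0.135 0.401 0.018] [0.183 0.407 0.024]
top0 blue [ 89 320   3  22  34] [ 90.2 331.3] [0.144 0.409 0.051] [0.182 0.413 0.062]
top0 blue [ 90 343   3   6  10] [ 91.  345.3] [0.106 0.404 0.05 ] [0.112 0.406 0.062]
top0 blue [ 92 350   2
[... 855 characters left out ...]
.523 -0.233  0.147] [ 0.53  -0.221  0.153]
side0 blue [287 161   8   2  10] [290.6 161.2] [ 0.485 -0.309  0.042] [ 0.496 -0.305  0.046]
side0 blue [258 169  17  24 264] [266.3 181.1] [ 0.543 -0.087  0.15 ] [0.561 0.802 1.001]
side0 orange [336 102   5   3  10] [338.1 103.1] [ 0.34  -0.524  0.144] [ 0.348 -0.511  0.15 ]
side0 orange [248 121   4   3  11] [249.4 121.9] [ 0.633 -0.365  0.145] [ 0.638 -0.36   0.149]
side0 orange [325 128   4   3  11] [326.5 129.1] [ 0.379 -0.362  0.147] [ 0.383 -0.355  0.151]
side0 orange [286 130   5   3  11] [287.9 130.7] [ 0.502 -0.336  0.146] [ 0.509 -0.33   0.148]
side0 orange [324 158   5   3  13] [326.3 158.9] [ 0.376 -0.213  0.146] [ 0.382 -0.206  0.149]
```

View pics/top0z.png

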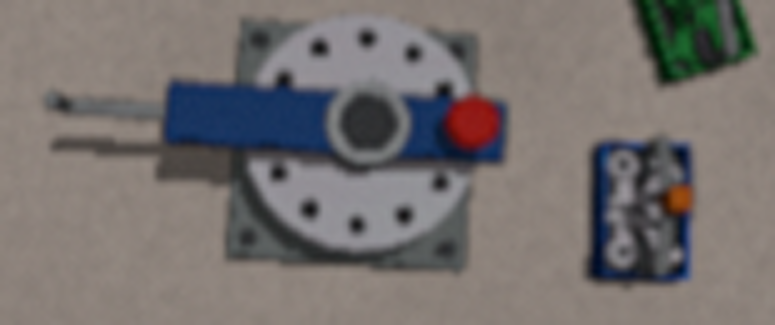

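View pics/side0z.png

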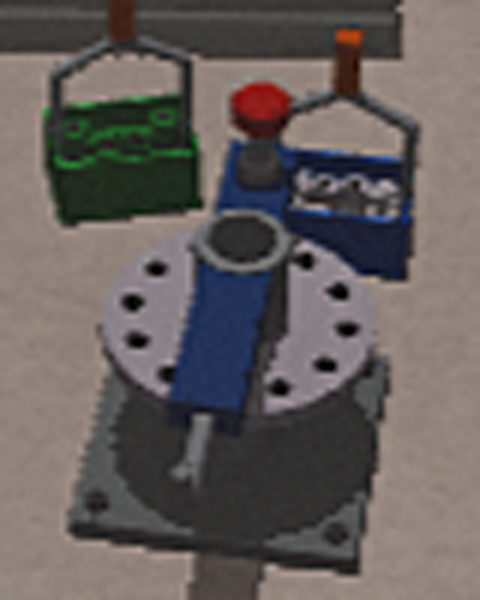

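```bash
cat >> h.py <<'E'
from scipy.spatial.transform import Rotation as R
def Rq(q): return R.from_quat([q[1],q[2],q[3],q[0]])
def goal(tcp,yaw=None,st=None):
    """tool x down, tool y horizontal at yaw (world); returns move row; picks nearest half turn"""
    st=st or arm.state(); R0=Rq(st['tcp_rot']); best=None
    for k in(0,np.pi):
        y=np.array([np.cos(yaw+k),np.sin(yaw+k),0]); x=np.array([0,0,-1.]); M=np.c_[x,y,np.cross(x,y)]
        rv=(R0.inv()*R.from_matrix(M)).as_rotvec()
        if best is None or np.linalg.norm(rv)<np.linalg.norm(best): best=rv
    sh=R0.inv().apply(np.array(tcp)-st['tcp_pos'])
    print('row',np.r_[sh/.3,best/(np.pi/2)].round(4).tolist(),'dist',np.linalg.norm(sh).round(3),'ang',np.degrees(np.linalg.norm(best)).round(1))
E
python3 - <<'E'
from h import *
c=load('top0')
z=lambda u,v:(210+(u+.5)/5-.5,180+(v+.5)/5-.5)
tip=onplane(c,[z(52,101)],.173); knob=onplane(c,[z(473,121)],.198)
print('tip',tip,'knob',knob)
d=(tip-knob)[0]; print('dist xy',np.hypot(d[0],d[1]),'yaw y-axis',np.degrees(np.arctan2(d[1],d[0])))
for e in((172,82),(168,142),(503,160),(503,100)): print('arm corner',onplane(c,[z(*e)],.15))
b=onplane(c,[z(600,143),z(690,143),z(690,280),z(597,280)],.042);print(b,b.mean(0))
print('grip',onplane(c,[z(678,198)],.147))
st=arm.state(); print(Rq(st['tcp_rot']).as_matrix().round(3))
goal([.501,-.338,.33],0)
E
```

```text
tip [[0.54410962 0.01677678 0.173     ]] knob [[ 0.53576014 -0.21493484  0.198     ]]
dist xy 0.23186200370697185 yaw y-axis 87.93630036047381
arm corner [[ 0.55899142 -0.04938954  0.15      ]]
arm corner [[ 0.52479888 -0.04797161  0.15      ]]
arm corner [[ 0.51889988 -0.23771533  0.15      ]]
arm corner [[ 0.55305773 -0.23741771  0.15      ]]
[[ 0.53998143 -0.31132067  0.042     ]
 [ 0.5412045  -0.36713867  0.042     ]
 [ 0.45705363 -0.36726898  0.042     ]
 [ 0.45595577 -0.30994341  0.042     ]] [ 0.49854883 -0.33891793  0.042     ]
grip [[ 0.4996803 -0.3382059  0.147    ]]
[[-0.001  0.334 -0.942]
 [ 0.001 -0.942 -0.334]
 [-1.    -0.001  0.   ]]
row [-0.0886, -0.462, -1.1975, -0.783, -0.0005, 0.0008] dist 0.386 ang 70.5
```

Request:
carry_out(
  moves=[
    [-0.02, -0.06, -0.14, -0.11, 0, 0],
    [-0.04, -0.12, -0.28, -0.22, 0, 0],
    [-0.06, -0.18, -0.42, -0.33, 0, 0],
    [-0.07, -0.24, -0.56, -0.44, 0, 0],
    [-0.08, -0.3, -0.7, -0.55, 0, 0],
    [-0.09, -0.36, -0.85, -0.66, 0, 0],
    [-0.09, -0.41, -0.98, -0.783, 0, 0],
    [-0.09, -0.41, -0.98, -0.783, 0, 0],
  ],
  hand=-1,
)

```text
clock: 1.15
tcp_pos: [0.4479, -0.3708, 0.3305]
tcp_rot: [0.502, 0.499, 0.502, -0.496]
wrist_force: [-1.1, -0.0, -0.1]
finger_gap: 0.0854
```

Run:
```python
from h import *
st=arm.state(); print(st['clock'],st['tcp_pos'],np.round(st['joint_positions'],2))
goal([.5,-.338,.33],np.radians(-1))
c=save('wrist','w1'); 
print('grip',proj(c,[.5,-.338,.147]))
```

```text
1.15 [ 0.44789916 -0.37081772  0.33053592] [ 0.93  0.64 -0.54  1.66  0.38  0.95  0.26]
row [0.0026, 0.1746, -0.108, 0.0163, -0.0025, -0.0013] dist 0.062 ang 1.5
grip [[318.03078524 149.52044929]]
```

View pics/w1.png

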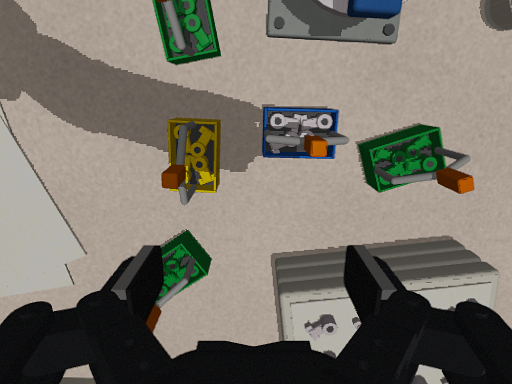

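Run:
```python
from h import *
c=load('w1'); h=cv2.cvtColor(c['p'],cv2.COLOR_RGB2HSV); H,S,V=h[...,0].astype(int),h[...,1],h[...,2]
b=((H>100)&(H<125)&(S>120)&(V>40)); b[:95]=0; b[:,:250]=0; b[:,350:]=0
pt=np.argwhere(b)[:,::-1]
# top rim edge: first blue per column
top=np.array([(u,np.argwhere(b[:,u])[0,0]-.5) for u in range(270,334)]); 
l=np.array([(np.argwhere(b[v])[0,0]-.5,v) for v in range(112,130)]); r=np.array([(np.argwhere(b[v])[-1,0]+.5,v) for v in range(112,130)])
for n,e in(('top',top),('l',l),('r',r)):
    P=onplane(c,e,.042)[:,:2]; m=P.mean(0); d=np.linalg.svd(P-m)[2][0]; print(n,m.round(4),np.degrees(np.arctan2(d[1],d[0])).round(1))
o=((H>=4)&(H<14)&(S>150)); o[:125]=0;o[170:]=0;o[:,:290]=0;o[:,340:]=0
q=np.argwhere(o)[:,::-1]; print(q.min(0),q.max(0)); P=pts(c,q); P=P[(P[:,2]>.143)]; print(np.median(P,0),P.min(0),P.max(0))
s=c['p'][80:180,240:360]; cv2.imwrite('pics/w1z.png',cv2.cvtColor(cv2.resize(s,None,fx=6,fy=6),cv2.COLOR_RGB2BGR))
```

```text
top [ 0.5008 -0.3088] -0.9
l [ 0.4576 -0.3228] -89.1
r [ 0.5418 -0.3221] -90.7
[304 135] [327 156]
[ 0.49817324 -0.33619441  0.14530486] [ 0.44633322 -0.34387047  0.14327374] [ 0.50776768 -0.29663357  0.40005065]
```

View pics/w1z.png

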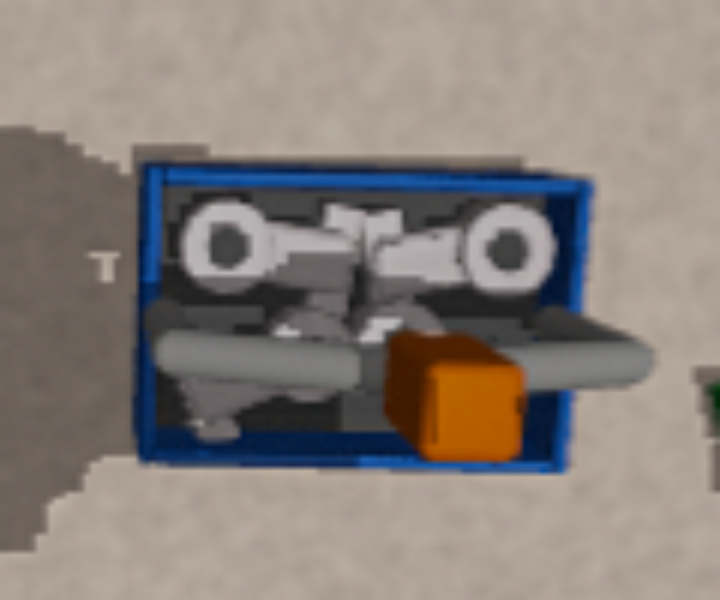

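Run:
```python
from h import *
goal([.4997,-.3372,.27],np.radians(-1)); goal([.4997,-.3372,.189],np.radians(-1))
```

```text
row [0.2009, 0.1803, -0.1187, 0.0131, -0.0014, 0.0003] dist 0.088 ang 1.2
row [0.4709, 0.1804, -0.1181, 0.0131, -0.0014, 0.0003] dist 0.155 ang 1.2
```

Request:
carry_out(
  moves=[
    [0.05, 0.09, -0.06, 0.013, -0.001, 0],
    [0.1, 0.18, -0.118, 0.013, -0.001, 0],
    [0.1, 0.18, -0.118, 0.013, -0.001, 0],
    [0.2, 0.18, -0.118, 0.013, -0.001, 0],
    [0.3, 0.18, -0.118, 0.013, -0.001, 0],
    [0.38, 0.18, -0.118, 0.013, -0.001, 0],
    [0.44, 0.18, -0.118, 0.013, -0.001, 0],
    [0.47, 0.18, -0.118, 0.013, -0.001, 0],
    [0.47, 0.18, -0.118, 0.013, -0.001, 0],
  ],
)

```text
clock: 2.33
tcp_pos: [0.4992, -0.3376, 0.1891]
tcp_rot: [-0.495, -0.504, -0.496, 0.505]
wrist_force: [-0.7, -0.3, 0.5]
finger_gap: 0.0853
```

Run:
```python
from h import *
goal([.4997,-.3372,.189],np.radians(-1)); st=arm.state(); print(st['tcp_pos'],st['wrist_force'])
c=save('wrist','w2')
```

```text
row [0.0003, 0.0015, -0.0014, -0.0003, -0.0004, 0.0007] dist 0.001 ang 0.1
[ 0.49923094 -0.33761659  0.18908031] [-0.73553004 -0.25128974  0.5190073 ]
```

View pics/w2.png

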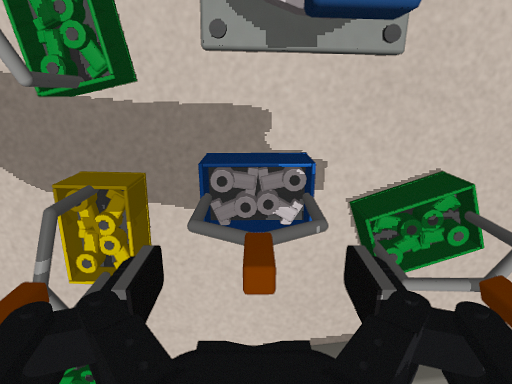

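Request:
carry_out(
  moves=[
    [0, 0, 0, 0, 0, 0],
    [0, 0, 0, 0, 0, 0],
    [0, 0, 0, 0, 0, 0],
    [0, 0, 0, 0, 0, 0],
    [0, 0, 0, 0, 0, 0],
    [0, 0, 0, 0, 0, 0],
  ],
  hand=1,
)

```text
clock: 3.12
tcp_pos: [0.5, -0.3375, 0.1897]
tcp_rot: [0.496, 0.505, 0.495, -0.504]
wrist_force: [1.9, -0.2, -0.2]
finger_gap: 0.0131
```

Request:
carry_out(
  moves=[
    [-0.01, 0, 0, 0, 0, 0],
    [-0.04, 0, 0, 0, 0, 0],
    [-0.1, 0, 0, 0, 0, 0],
    [-0.2, 0, 0, 0, 0, 0],
    [-0.32, 0, 0, 0, 0, 0],
    [-0.44, 0, 0, 0, 0, 0],
    [-0.56, 0, 0, 0, 0, 0],
    [-0.67, 0, 0, 0, 0, 0],
    [-0.74, 0, 0, 0, 0, 0],
    [-0.77, 0, 0, 0, 0, 0],
  ],
)

```text
clock: 4.38
tcp_pos: [0.5, -0.3373, 0.4231]
tcp_rot: [0.497, 0.505, 0.494, -0.504]
wrist_force: [-0.3, -0.5, -2.7]
finger_gap: 0.0129
```

Run:
```python
from h import *
st=arm.state(); print(st['tcp_pos'],st['wrist_force'],st['finger_gap'],np.round(st['joint_positions'],2))
c=save('side','s3');save('wrist','w3')
I=c['p'][60:260,180:380]; cv2.imwrite('pics/s3z.png',cv2.cvtColor(cv2.resize(I,None,fx=3,fy=3),cv2.COLOR_RGB2BGR))
goal([.547,.09,.42],np.radians(-1.9))
```

```text
[ 0.49997985 -0.33734701  0.42311661] [-0.33369271 -0.49087405 -2.72550559] 0.012872659851311816 [ 0.83  0.58 -0.55  1.46  0.32  1.19  0.21]
row [0.0059, 0.132, -1.4274, 0.0099, 0.0004, -0.0015] dist 0.43 ang 0.9
```

View pics/s3z.png

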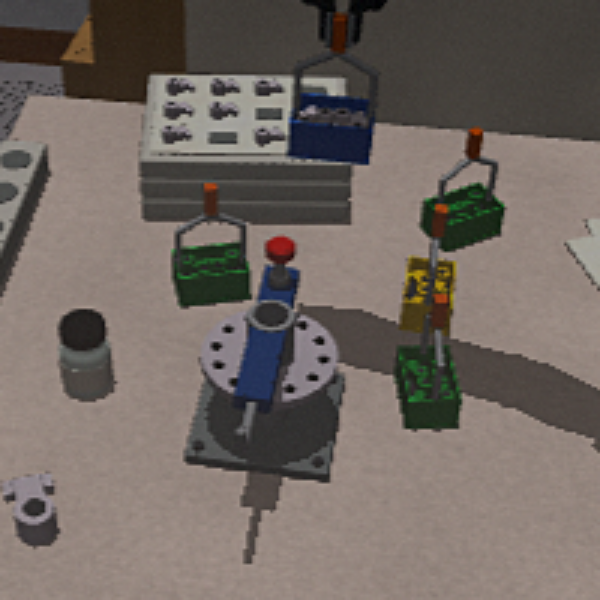

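View pics/w3.png

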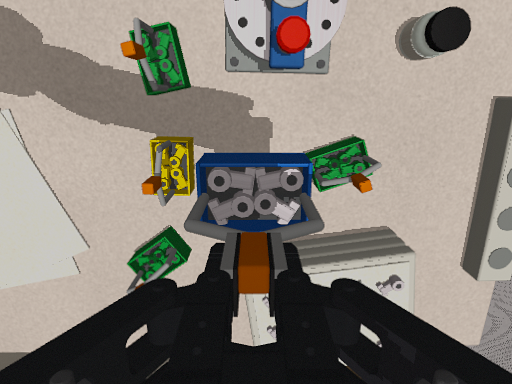

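Request:
carry_out(
  moves=[
    [0, 0.002, -0.02, 0.001, 0, 0],
    [0, 0.006, -0.07, 0.003, 0, 0],
    [0, 0.013, -0.15, 0.005, 0, 0],
    [0, 0.02, -0.24, 0.007, 0, 0],
    [0, 0.03, -0.34, 0.01, 0, 0],
    [0, 0.04, -0.45, 0.01, 0, 0],
    [0, 0.05, -0.56, 0.01, 0, 0],
    [0, 0.06, -0.67, 0.01, 0, 0],
    [0, 0.07, -0.77, 0.01, 0, 0],
    [0, 0.08, -0.86, 0.01, 0, 0],
  ],
)

```text
clock: 5.72
tcp_pos: [0.5278, -0.0772, 0.4214]
tcp_rot: [0.492, 0.508, 0.492, -0.507]
wrist_force: [0.6, 0.3, -3.6]
finger_gap: 0.0128
```

Run:
```python
from h import *
st=arm.state(); print(st['tcp_pos'],st['wrist_force'],np.round(st['joint_positions'],2))
goal([.547,.09,.42],np.radians(-1.9))
```

```text
[ 0.52783197 -0.07718825  0.4213904 ] [ 0.55054167  0.29800114 -3.55380054] [ 0.43  0.48 -0.58  1.66  0.29  1.09 -0.27]
row [0.0048, 0.0466, -0.559, 0.0014, -0.0002, -0.0006] dist 0.168 ang 0.1
```

Request:
carry_out(
  moves=[
    [0, 0.008, -0.09, 0.001, 0, 0],
    [0, 0.016, -0.18, 0.001, 0, 0],
    [0, 0.024, -0.28, 0.001, 0, 0],
    [0, 0.03, -0.37, 0.001, 0, 0],
    [0, 0.036, -0.45, 0.001, 0, 0],
    [0, 0.043, -0.51, 0.001, 0, 0],
    [0, 0.046, -0.55, 0.001, 0, 0],
    [0, 0.047, -0.56, 0.001, 0, 0],
    [0, 0.047, -0.56, 0.001, 0, 0],
  ],
)

```text
clock: 6.85
tcp_pos: [0.5472, 0.0896, 0.4213]
tcp_rot: [0.492, 0.508, 0.491, -0.508]
wrist_force: [-0.0, -0.1, -3.3]
finger_gap: 0.0134
```

Run:
```python
from h import *
st=arm.state(); print(st['tcp_pos'],st['wrist_force'],np.round(st['joint_positions'],2))
c=save('side','s4');save('top','t4')
I=c['p'][60:260,180:380]; cv2.imwrite('pics/s4z.png',cv2.cvtColor(cv2.resize(I,None,fx=3,fy=3),cv2.COLOR_RGB2BGR))
```

```text
[0.54718087 0.08960193 0.42132375] [-0.04502987 -0.13451134 -3.34235802] [ 0.11  0.51 -0.58  1.6   0.3   1.12 -0.58]
```

View pics/s4z.png

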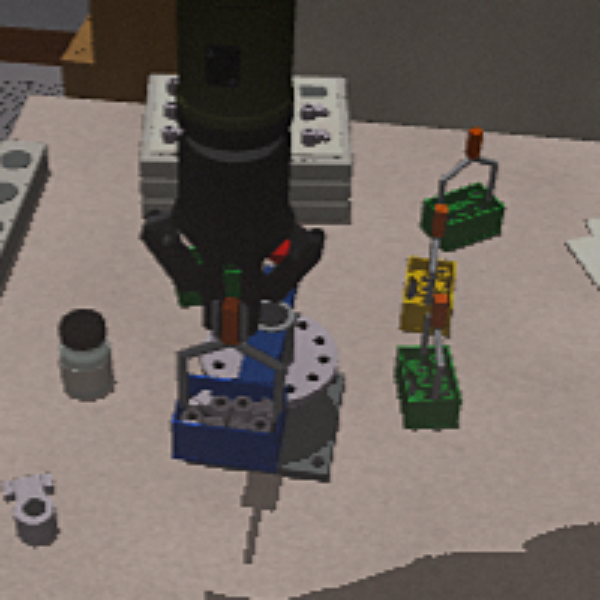

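View pics/t4.png

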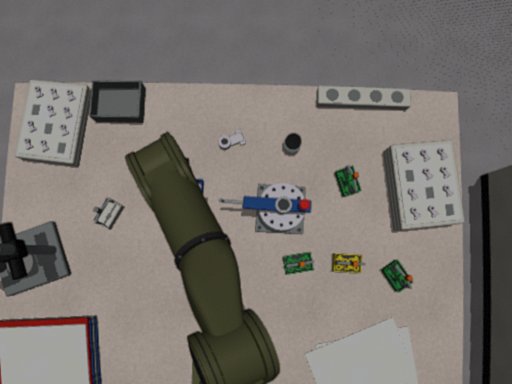

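Run:
```python
from h import *
c=load('side0'); z=lambda u,v:(230+(u+.5)/6-.5,125+(v+.5)/6-.5)
print('tip side',onplane(c,[z(180,470)],.173))
print('knob side',onplane(c,[z(262,100)],.198))
print('bar start seat-30',onplane(c,[z(202,420)],.145))
k=np.array([.536,-.2145]);y=np.array([np.sin(np.radians(1.9)),np.cos(np.radians(1.9))]);seat=k+.2*y;print('seat',seat,'tip',seat+.033*y)
c=load('side0');print('seat px',proj(c,np.r_[seat,.145]),proj(c,np.r_[seat+.033*y,.173]))
t=load('t4'); print('top tip px',proj(t,np.r_[seat+.033*y,.173]),'outer',proj(t,np.r_[seat+.038*y,.173]))
I=t['p'][190:220,210:320]; cv2.imwrite('pics/t4z.png',cv2.cvtColor(cv2.resize(I,None,fx=7,fy=7),cv2.COLOR_RGB2BGR))
```

```text
tip side [[0.54791464 0.02229425 0.173     ]]
knob side [[ 0.5379255  -0.20953102  0.198     ]]
bar start seat-30 [[ 0.5451024  -0.03704174  0.145     ]]
seat [ 0.54263104 -0.01460996] tip [0.54372516 0.0183719 ]
seat px [[263.12430442 200.46308139]] [[261.35409038 202.01226418]]
top tip px [[219.42367029 199.92398642]] outer [[217.63347862 199.82319766]]
```

View pics/t4z.png

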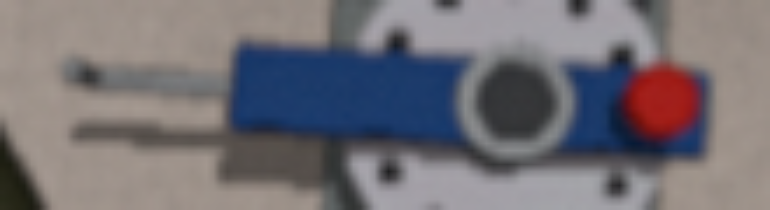

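Request:
carry_out(
  moves=[
    [0.02, 0, 0, 0, 0, 0],
    [0.07, 0, 0, 0, 0, 0],
    [0.15, 0, 0, 0, 0, 0],
    [0.24, 0, 0, 0, 0, 0],
    [0.33, 0, 0, 0, 0, 0],
    [0.41, 0, 0, 0, 0, 0],
    [0.47, 0, 0, 0, 0, 0],
    [0.505, 0, 0, 0, 0, 0],
    [0.517, 0, 0, 0, 0, 0],
    [0.517, 0, 0, 0, 0, 0],
  ],
)

```text
clock: 8.2
tcp_pos: [0.5475, 0.0891, 0.2664]
tcp_rot: [0.492, 0.509, 0.491, -0.508]
wrist_force: [-0.4, -0.2, -3.4]
finger_gap: 0.0132
```

Run:
```python
from h import *
st=arm.state(); print(st['tcp_pos'],st['wrist_force'])
c=save('side','s5');save('wrist','w5')
I=c['p'][130:230,220:320]; cv2.imwrite('pics/s5z.png',cv2.cvtColor(cv2.resize(I,None,fx=6,fy=6,interpolation=cv2.INTER_CUBIC),cv2.COLOR_RGB2BGR))
goal([.5435,-.0135,.266],np.radians(-1.9));goal([.5435,-.0135,.2295],np.radians(-1.9))
```

```text
[0.54752246 0.0891309  0.26639393] [-0.35365016 -0.22394283 -3.39746868]
row [0.003, -0.0024, 0.3427, -0.0007, 0.0002, -0.0014] dist 0.103 ang 0.1
row [0.1247, -0.0027, 0.3427, -0.0007, 0.0002, -0.0014] dist 0.109 ang 0.1
```

View pics/s5z.png

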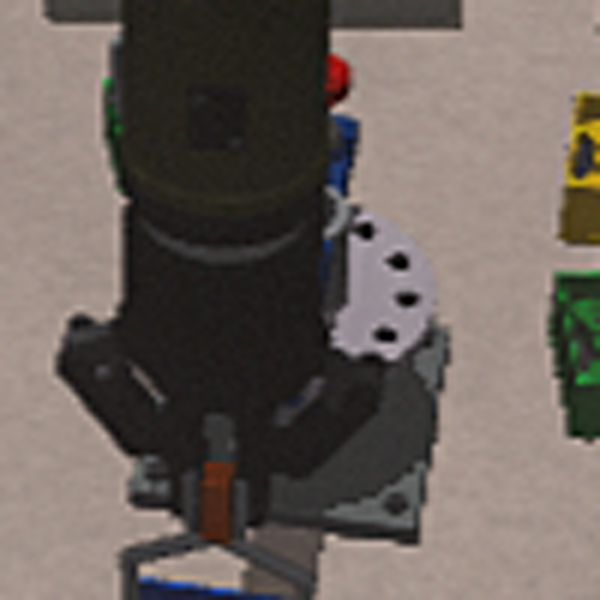

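View pics/w5.png

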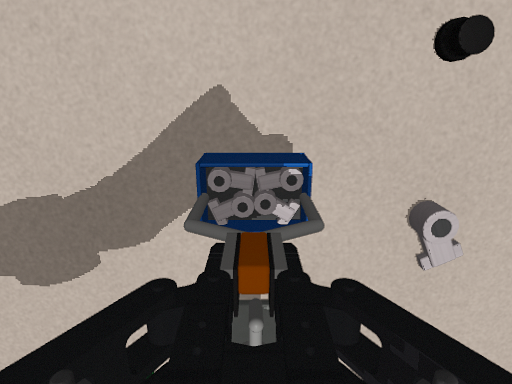

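Run:
```python
from h import *
c=load('w5'); print('tip',onplane(c,[(256,325)],.170), pts(c,[(256,325),(256,320),(256,330)]))
print(proj(c,[[.5445,.0195,.173]]))
I=c['p'][280:360,200:310]; cv2.imwrite('pics/w5z.png',cv2.cvtColor(cv2.resize(I,None,fx=6,fy=6,interpolation=cv2.INTER_CUBIC),cv2.COLOR_RGB2BGR))
```

```text
tip [[0.54628388 0.02180188 0.17      ]] [[0.54632291 0.02364119 0.17215157]
 [0.54639492 0.02487838 0.1689978 ]
 [0.5462025  0.02010224 0.17257209]]
[[253.37339163 331.32754727]]
```

View pics/w5z.png

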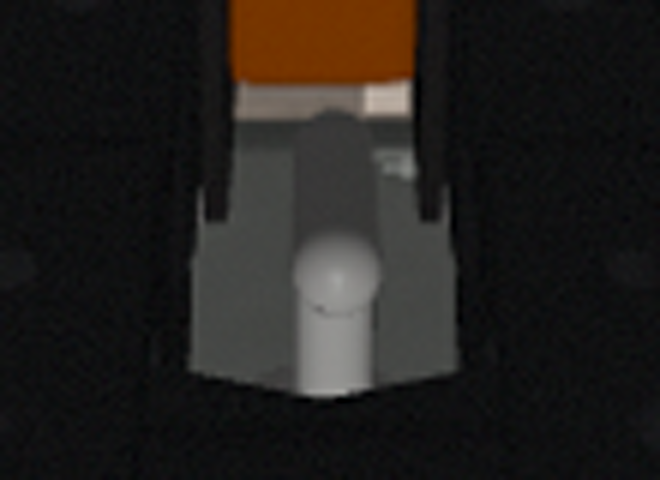

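Request:
carry_out(
  moves=[
    [0, 0, 0.02, 0, 0, 0],
    [0, 0, 0.06, 0, 0, 0],
    [0, 0, 0.11, 0, 0, 0],
    [0, 0.001, 0.16, 0, 0, 0],
    [0, 0.001, 0.21, 0, 0, 0],
    [0, 0.002, 0.26, 0, 0, 0],
    [0, 0.002, 0.3, 0, 0, 0],
    [0, 0.002, 0.33, 0, 0, 0],
    [0, 0.002, 0.34, 0, 0, 0],
    [0, 0.002, 0.34, 0, 0, 0],
  ],
)

```text
clock: 9.55
tcp_pos: [0.5449, -0.0125, 0.2669]
tcp_rot: [0.492, 0.509, 0.491, -0.508]
wrist_force: [0.3, 1.0, -4.4]
finger_gap: 0.013
```

Run:
```python
from h import *
st=arm.state(); print(st['tcp_pos'],st['wrist_force'])
c=save('side','s6');save('wrist','w6')
I=c['p'][130:230,220:320]; cv2.imwrite('pics/s6z.png',cv2.cvtColor(cv2.resize(I,None,fx=6,fy=6,interpolation=cv2.INTER_CUBIC),cv2.COLOR_RGB2BGR))
```

```text
[ 0.54487405 -0.01251141  0.26694138] [ 0.28433729  0.95407213 -4.39720009]
```

View pics/s6z.png

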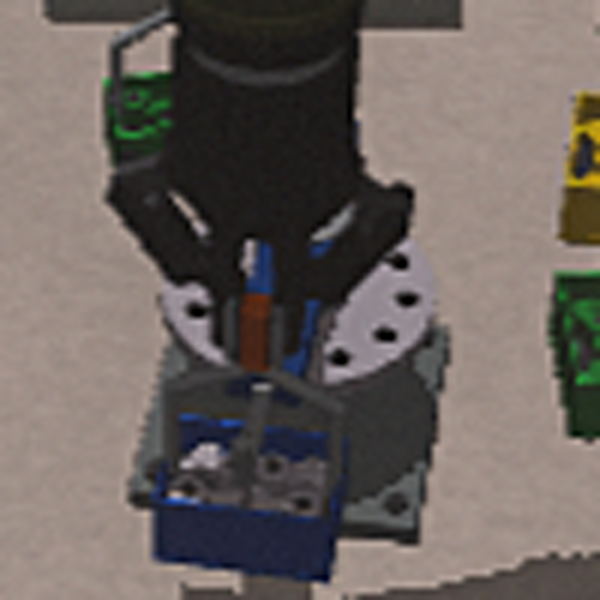

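View pics/w6.png

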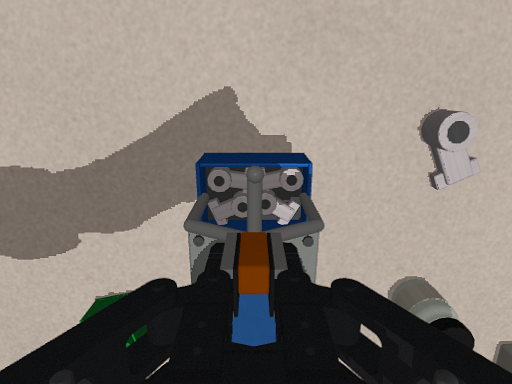

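Request:
carry_out(
  moves=[
    [0.01, 0, 0, 0, 0, 0],
    [0.03, 0, 0, 0, 0, 0],
    [0.055, 0, 0, 0, 0, 0],
    [0.08, 0, 0, 0, 0, 0],
    [0.1, 0, 0, 0, 0, 0],
    [0.11, 0, 0, 0, 0, 0],
    [0.115, 0, 0, 0, 0, 0],
    [0.115, 0, 0, 0, 0, 0],
  ],
)

```text
clock: 10.65
tcp_pos: [0.5451, -0.012, 0.2325]
tcp_rot: [0.492, 0.509, 0.491, -0.508]
wrist_force: [1.1, -1.0, -3.8]
finger_gap: 0.013
```

Request:
carry_out(
  moves=[
    [0.003, 0, 0, 0, 0, 0],
    [0.006, 0, 0, 0, 0, 0],
    [0.008, 0, 0, 0, 0, 0],
    [0.008, 0, 0, 0, 0, 0],
  ],
)

```text
clock: 11.15
tcp_pos: [0.5452, -0.0119, 0.2305]
tcp_rot: [0.492, 0.509, 0.491, -0.507]
wrist_force: [-1.5, 0.4, 0.9]
finger_gap: 0.0132
```

Run:
```python
from h import *
st=arm.state(); print(st['tcp_pos'],st['wrist_force'])
c=save('side','s7')
I=c['p'][130:230,220:320]; cv2.imwrite('pics/s7z.png',cv2.cvtColor(cv2.resize(I,None,fx=6,fy=6,interpolation=cv2.INTER_CUBIC),cv2.COLOR_RGB2BGR))
```

```text
[ 0.54522926 -0.01193634  0.23048945] [-1.5456421   0.3762959   0.91059347]
```

View pics/s7z.png

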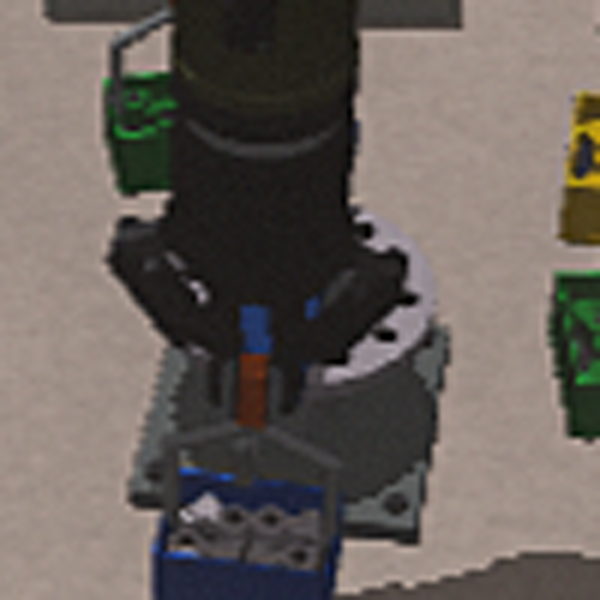

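Request:
carry_out(
  moves=[
    [0, 0, 0, 0, 0, 0],
    [0, 0, 0, 0, 0, 0],
    [0, 0, 0, 0, 0, 0],
    [0, 0, 0, 0, 0, 0],
    [0, 0, 0, 0, 0, 0],
    [0, 0, 0, 0, 0, 0],
    [-0.01, 0, 0, 0, 0, 0],
    [-0.04, 0, 0, 0, 0, 0],
    [-0.1, 0, 0, 0, 0, 0],
    [-0.18, 0, 0, 0, 0, 0],
  ],
  hand=-0.3,
)

```text
clock: 12.45
tcp_pos: [0.5449, -0.0119, 0.2853]
tcp_rot: [0.492, 0.509, 0.491, -0.507]
wrist_force: [0.2, -0.1, -0.2]
finger_gap: 0.0555
```

Run:
```python
from h import *
st=arm.state(); print(st['tcp_pos'],st['wrist_force'])
c=save('side','s8');save('wrist','w8')
I=c['p'][130:230,220:320]; cv2.imwrite('pics/s8z.png',cv2.cvtColor(cv2.resize(I,None,fx=6,fy=6,interpolation=cv2.INTER_CUBIC),cv2.COLOR_RGB2BGR))
```

```text
[ 0.54486063 -0.01192916  0.28530592] [ 0.24430857 -0.06798006 -0.24728375]
```

View pics/s8z.png

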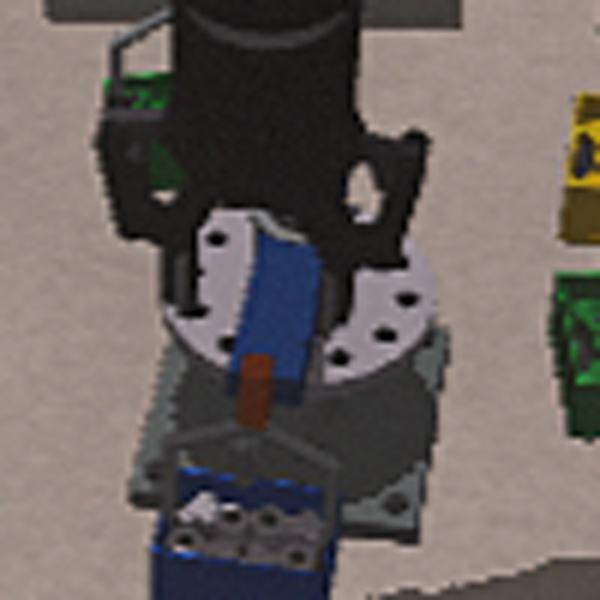

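View pics/w8.png

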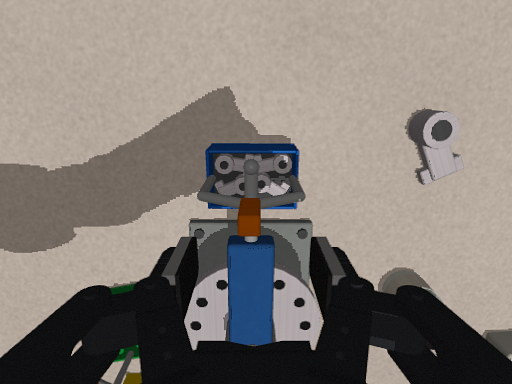

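Run:
```python
from h import *
goal([.5375,-.19,.33],np.radians(-1.9));
```

```text
row [-0.1433, -0.0088, 0.5956, -0.0002, -0.0008, -0.0056] dist 0.184 ang 0.5
```

Request:
carry_out(
  moves=[
    [-0.06, 0, 0.02, 0, 0, 0],
    [-0.12, 0, 0.08, 0, 0, 0],
    [-0.143, -0.005, 0.18, 0, 0, 0],
    [-0.143, -0.009, 0.3, 0, 0, 0],
    [-0.143, -0.009, 0.42, 0, 0, -0.005],
    [-0.143, -0.009, 0.53, 0, 0, -0.005],
    [-0.143, -0.009, 0.62, 0, 0, -0.005],
    [-0.143, -0.009, 0.67, 0, 0, -0.005],
    [-0.143, -0.009, 0.67, 0, 0, -0.005],
  ],
)

```text
clock: 13.68
tcp_pos: [0.5364, -0.213, 0.3295]
tcp_rot: [0.491, 0.509, 0.491, -0.508]
wrist_force: [0.5, 0.6, -0.1]
finger_gap: 0.056
```

Run:
```python
from h import *
st=arm.state(); print(st['tcp_pos'],st['wrist_force'])
c=save('wrist','w9'); h=cv2.cvtColor(c['p'],cv2.COLOR_RGB2HSV); H,S,V=h[...,0].astype(int),h[...,1],h[...,2]
m=(((H<4)|(H>175))&(S>150)&(V>60)).astype(np.uint8)
N,L,s,ce=cv2.connectedComponentsWithStats(m)
for i in range(1,N):
    if s[i,4]>60:
        q=np.argwhere(L==i)[:,::-1]; P=pts(c,q); P=P[abs(P[:,2]-.198)<.003]; print(s[i],ce[i],onplane(c,[ce[i]],.196), len(P), (P.min(0)+P.max(0))/2 if len(P) else 0, np.ptp(P,0))
```

```text
[ 0.53641704 -0.2130303   0.32950676] [ 0.51561823  0.63373556 -0.1404533 ]
[ 235  183   42   43 1412] [255.30311615 203.85339943] [[ 0.53701003 -0.21038339  0.196     ]] 1192 [ 0.53705726 -0.21244969  0.19714959] [0.02847433 0.02814695 0.00428028]
```

View pics/w9.png

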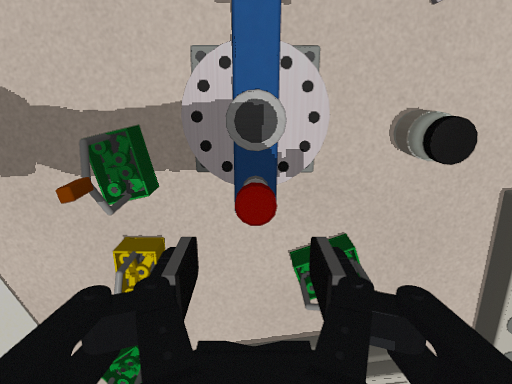

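Run:
```python
from h import *
goal([.537,-.2125,.242],np.radians(-1.9));
```

```text
row [0.2923, 0.001, 0.0037, -0.0, -0.0014, -0.0004] dist 0.088 ang 0.1
```

Request:
carry_out(
  moves=[
    [0.02, 0.001, 0, 0, 0, 0],
    [0.06, 0.001, 0, 0, 0, 0],
    [0.12, 0.001, 0, 0, -0.001, 0],
    [0.18, 0.001, 0, 0, -0.001, 0],
    [0.24, 0.001, 0, 0, -0.001, 0],
    [0.28, 0.001, 0, 0, -0.001, 0],
    [0.292, 0.001, 0, 0, -0.001, 0],
    [0.292, 0.001, 0, 0, -0.001, 0],
    [0.292, 0.001, 0, 0, -0.001, 0],
  ],
)

```text
clock: 14.85
tcp_pos: [0.5374, -0.2114, 0.2427]
tcp_rot: [0.492, 0.509, 0.491, -0.508]
wrist_force: [-0.1, -0.4, -0.0]
finger_gap: 0.0556
```

Request:
carry_out(
  moves=[
    [0, 0, 0, 0, 0, 0],
    [0, 0, 0, 0, 0, 0],
    [0, 0, 0, 0, 0, 0],
    [0, 0, 0, 0, 0, 0],
    [0, 0, 0, 0, 0, 0],
    [0, 0, 0, 0, 0, 0],
  ],
  hand=1,
)

```text
clock: 15.6
tcp_pos: [0.5379, -0.2115, 0.2435]
tcp_rot: [0.493, 0.509, 0.491, -0.507]
wrist_force: [-0.2, 0.1, 6.2]
finger_gap: 0.0277
```

Run:
```python
from h import *
st=arm.state(); print(st['tcp_pos'],st['wrist_force'],st['finger_gap'])
c=save('wrist','w10');
```

```text
[ 0.53790694 -0.21148887  0.24352319] [-0.24958874  0.14606271  6.17744691] 0.027742155146521806
```

View pics/w10.png

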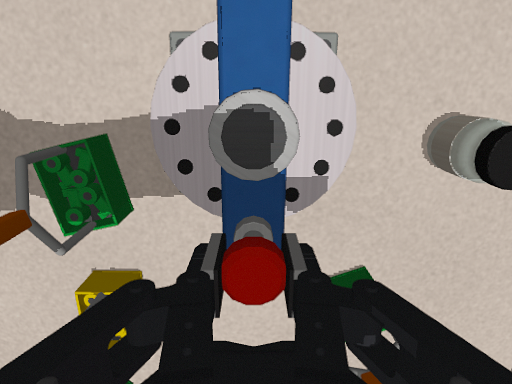

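Request:
carry_out(
  moves=[
    [-0.01, 0, 0, 0, 0, 0],
    [-0.02, 0, 0, 0, 0, 0],
    [-0.03, 0, 0, 0, 0, 0],
    [-0.04, 0, 0, 0, 0, 0],
    [-0.05, 0, 0, 0, 0, 0],
    [-0.06, 0, 0, 0, 0, 0],
    [-0.06, 0, 0, 0, 0, 0],
  ],
)

```text
clock: 16.52
tcp_pos: [0.5378, -0.2115, 0.2616]
tcp_rot: [0.493, 0.509, 0.491, -0.507]
wrist_force: [3.4, -1.2, -9.9]
finger_gap: 0.0278
```

Request:
carry_out(
  moves=[
    [-0.005, 0, 0, 0, 0, 0],
    [-0.01, 0, 0, 0, 0, 0],
    [-0.013, 0, 0, 0, 0, 0],
    [-0.013, 0, 0, 0, 0, 0],
    [-0.013, 0, 0, 0, 0, 0],
  ],
)

```text
clock: 17.15
tcp_pos: [0.5378, -0.2115, 0.2654]
tcp_rot: [0.493, 0.509, 0.491, -0.507]
wrist_force: [3.8, -1.1, -11.0]
finger_gap: 0.0275
```

Request:
carry_out(
  moves=[
    [-0.003, 0, 0, 0, 0, 0],
    [-0.005, 0, 0, 0, 0, 0],
    [-0.005, 0, 0, 0, 0, 0],
    [-0.005, 0, 0, 0, 0, 0],
  ],
)

```text
clock: 17.65
tcp_pos: [0.5378, -0.2115, 0.2658]
tcp_rot: [0.492, 0.509, 0.491, -0.507]
wrist_force: [7.1, -0.4, -19.4]
finger_gap: 0.0274
```

Request:
carry_out(
  moves=[
    [-0.005, 0, 0, 0, 0, 0],
    [-0.008, 0, 0, 0, 0, 0],
    [-0.008, 0, 0, 0, 0, 0],
    [-0.008, 0, 0, 0, 0, 0],
  ],
)

```text
clock: 18.15
tcp_pos: [0.5378, -0.2116, 0.2659]
tcp_rot: [0.492, 0.509, 0.492, -0.507]
wrist_force: [9.2, -1.2, -27.5]
finger_gap: 0.0281
```

Run:
```python
from h import *
st=arm.state(); print(st['tcp_pos'],st['wrist_force'],st['finger_gap'])
for n in('wrist','top','side'):
    c=save(n,n[0]+'11'); h=cv2.cvtColor(c['p'],cv2.COLOR_RGB2HSV); H,S,V=h[...,0].astype(int),h[...,1],h[...,2]
    m=(((H<4)|(H>175))&(S>150)&(V>60))
    q=np.argwhere(m)[:,::-1]; P=pts(c,q); P=P[np.hypot(P[:,0]-.537,P[:,1]+.2125)<.02]; print(n,len(P), np.percentile(P[:,2],[5,50,95]) if len(P) else 0)
    if n=='side':
        I=c['p'][110:230,210:330]; cv2.imwrite('pics/s11z.png',cv2.cvtColor(cv2.resize(I,None,fx=5,fy=5,interpolation=cv2.INTER_CUBIC),cv2.COLOR_RGB2BGR))
for t in('w10','w9'):
    c=load(t);h=cv2.cvtColor(c['p'],cv2.COLOR_RGB2HSV); H,S,V=h[...,0].astype(int),h[...,1],h[...,2]
    q=np.argwhere((((H<4)|(H>175))&(S>150)&(V>60)))[:,::-1]; P=pts(c,q); P=P[np.hypot(P[:,0]-.537,P[:,1]+.2125)<.02];print(t,np.percentile(P[:,2],[5,50,95]))
```

```text
[ 0.53784679 -0.2115947   0.26591265] [  9.23927993  -1.17600861 -27.52300061] 0.028066767580953333
wrist 3577 [0.2100934  0.21887052 0.22002492]
top 0 0
side 51 [0.21054386 0.21833494 0.22128122]
w10 [0.18779736 0.19673989 0.19792952]
w9 [0.19053246 0.19679765 0.19802229]
```

View pics/s11z.png

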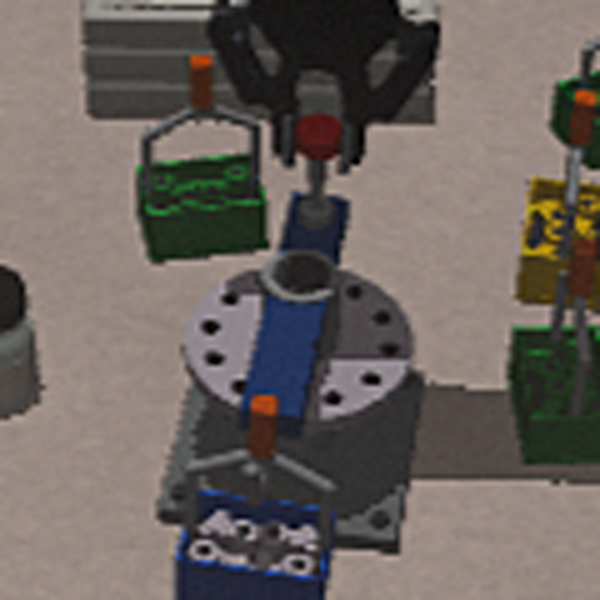

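View pics/w11.png

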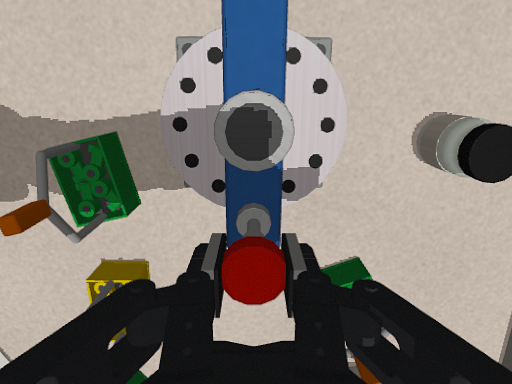

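Request:
carry_out(
  moves=[
    [-0.005, 0, 0, 0, 0, 0],
    [-0.005, 0, 0, 0, 0, 0],
    [-0.005, 0, 0, 0, 0, 0],
    [-0.005, 0, 0, 0, 0, 0],
    [-0.005, 0, 0, 0, 0, 0],
    [-0.005, 0, 0, 0, 0, 0],
    [-0.005, 0, 0, 0, 0, 0],
    [-0.005, 0, 0, 0, 0, 0],
  ],
)

```text
clock: 19.3
tcp_pos: [0.5379, -0.2117, 0.2659]
tcp_rot: [0.491, 0.509, 0.492, -0.507]
wrist_force: [7.0, -0.4, -21.3]
finger_gap: 0.0277
```

Run:
```python
from h import *
st=arm.state(); print(st['clock'],st['tcp_pos'],st['wrist_force'],st['finger_gap'])
for n in('wrist','side'):
    c=save(n,n[0]+'12'); h=cv2.cvtColor(c['p'],cv2.COLOR_RGB2HSV); H,S,V=h[...,0].astype(int),h[...,1],h[...,2]
    q=np.argwhere(((H<4)|(H>175))&(S>150)&(V>60))[:,::-1]; P=pts(c,q); P=P[np.hypot(P[:,0]-.537,P[:,1]+.2125)<.02]; print(n,np.percentile(P[:,2],[5,50,95]))
I=c['p'][110:260,200:350];cv2.imwrite('pics/s12z.png',cv2.cvtColor(cv2.resize(I,None,fx=4,fy=4,interpolation=cv2.INTER_CUBIC),cv2.COLOR_RGB2BGR))
a=load('s11')['p'].astype(int);b=c['p'].astype(int)
D=abs(a-b).max(2)[170:260,230:300];print('basket area change',D.max(),(D>25).sum())
```

```text
19.3 [ 0.53786357 -0.21166856  0.26585632] [  7.02164675  -0.43574463 -21.31766573] 0.027736932751677365
wrist [0.21009242 0.21883723 0.22003539]
side [0.2129083  0.21896399 0.22162672]
basket area change 79 2
```

View pics/s12z.png

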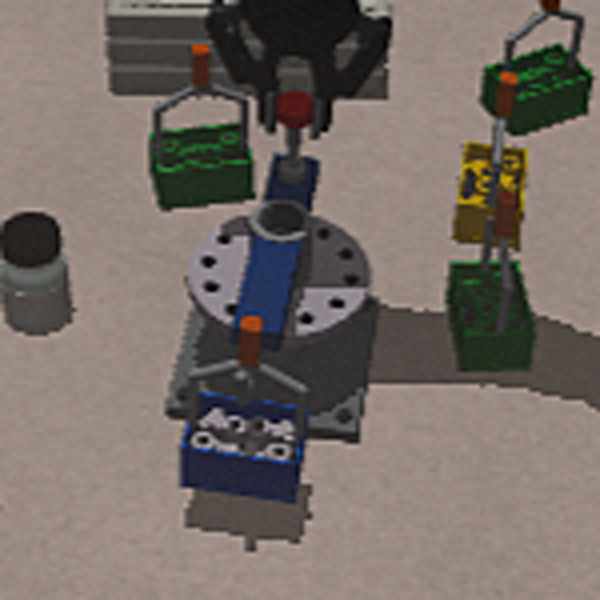

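The side picture shows the blue basket hanging level and still. The knob is held 22 mm up against its stop.

Run:
```python
from cell import arm
print(arm.job_done())
```

```text
the job is handed in; nothing more can be done
None
```

I hung the blue basket on the swing-arm hook and let go of it. Then I gripped the red knob, pulled it up to its stop, and handed the job in still holding it there, at about 19.4 s.

What the last checks showed:
- **Basket:** it hung level on the hook. Two side pictures about 1 s apart showed almost no change around it, so I take it to be still.
- **Knob:** its top went from about 0.197 m to 0.219 m, measured with the wrist camera. That is 22 mm, the full travel, and the side camera gave the same height.
- **Pull force:** it rose from 11 N to 27 N with almost no further movement, which confirms the stop. I eased it back to about 21 N, still firmly against the stop.
- **Other things:** my route stayed clear of the white basket and the other loose things. I did not measure their positions again at the end.

**Disagreements:**
- The side camera placed the fixture 3 to 5 mm off the top camera. I used wrist-camera measurements of the hook tip and the knob instead.
- The final top picture couldn't confirm the knob, because no red was found there, probably because the arm covers it.
- A sideways force of about 7 N stayed at the wrist while holding the knob.

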